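Weigh out a batch of nuts on the bench balance

TASK

The small balance on the bench has been set with weights for one batch of nuts. Pick up the aluminium scoop and pour nuts from it into the raised steel bowl of the balance until the bowl drops onto its stop and stays down, stop pouring there, and stand the scoop flat on the bench again with the left-over nuts (at least two) still in it. Spill no nuts, do not touch the balance with the scoop or the gripper, and leave the mug, the tape roll and the wrench where they are.

Things in the scene. Friction and masses are not known exactly. Their poses are not given: they have to be found in the camera images.
- scoop_grip (a point): Aluminium scoop standing flat, ten nuts in it. Floor 150 long; 58 wide outside, 52 inside; sides 40 high, falling over the last 45 to 14 at the open front; back wall 40 high with a round handle 90 long behind it. 0.33 kg full. This point: on the centre line, 20 above the underside, 85 behind the front edge; grip here across the sides (58). x towards the open front, y across, z up.
- scoop_lip (a point): Middle of the scoop's front edge, 3 above the underside: the nuts fall over it. Axes as scoop_grip. The floor is humped (3 high at the front, about 13 from the middle back) and falls off towards the front, so the nuts slide out from the front, a row of two at a time: the first when the front is tipped down some 0.15 to 0.35 rad, the last at 0.3 to 0.6 (friction varies).
- scale: Green cast equal-arm balance, fixed. Casting 125 by 330 by 90 high, pointer housing in its middle 152 high. Origin under its centre; y along its length, z up. The bowl is 130 from the centre towards -y; 130 towards +y is a flat round plate (radius 68) with brass weights, up to 160 high.
- pan_floor (a point): Centre of the inner floor of the round steel bowl of the balance, moving with it: 131 above the bench with the bowl up, 111 with it down. Rim radius 88, rim 44 above this point, flat floor 45 in radius. Axes as the balance.
- pan (a joint): How far the bowl has sunk (m): 0 up (start), 0.020 down on its rubber stop. The weights hold it up; when the nuts in it outweigh them it trips: sinks fully within half a second to two seconds and stays. That takes four to six nuts, differently each time; a falling nut can make it dip a few mm and rise again.
- nut0: Plain steel hexagon nut, 19 across the flats, 10 high, 17 g. Origin at its centre, z along its bore.
- nut1: Plain steel hexagon nut, 19 across the flats, 10 high, 17 g. Origin at its centre, z along its bore.
- nut2: Plain steel hexagon nut, 19 across the flats, 10 high, 17 g. Origin at its centre, z along its bore.
- nut3: Plain steel hexagon nut, 19 across the flats, 10 high, 17 g. Origin at its centre, z along its bore.
- nut4: Plain steel hexagon nut, 19 across the flats, 10 high, 17 g. Origin at its centre, z along its bore.
- nut5: Plain steel hexagon nut, 19 across the flats, 10 high, 17 g. Origin at its centre, z along its bore.
- nut6: Plain steel hexagon nut, 19 across the flats, 10 high, 17 g. Origin at its centre, z along its bore.
- nut7: Plain steel hexagon nut, 19 across the flats, 10 high, 17 g. Origin at its centre, z along its bore.
- nut8: Plain steel hexagon nut, 19 across the flats, 10 high, 17 g. Origin at its centre, z along its bore.
- nut9: Plain steel hexagon nut, 19 across the flats, 10 high, 17 g. Origin at its centre, z along its bore.
- mug: White china mug, 80 across, 92 high, with a handle, standing. Origin under its centre. Bystander.
- tape: Roll of brown parcel tape lying flat, 104 across, 48 high. Origin under its centre. Bystander.
- wrench: Steel wrench lying on the bench, 170 long, lower than 20. Origin under its middle, x along it. Bystander.

How it is judged:
By the outcome, as a careful person would: the job done as asked, in the order asked, and still so for the second after the job is handed in, with the robot touching nothing.
It also fails if it takes over 70 s, if anything falls off the work surface, if the arm or the gripper's body presses on something with over 40 N, if the wrist force passes 120 N, or if a joint passes its speed limit or range.

ROBOT

A 7-joint arm with a two-finger parallel gripper is mounted at the origin on the work surface. World frame = base frame: x ahead of the robot, y to its left, z up, the work surface at z = 0. Lengths are in m, angles in rad, forces in N, time in s.
With the tool pointing down it reaches from about 0.425 to 0.925 m from the base axis. Payload 6.8 kg.
Tool frame: the origin (TCP) lies midway between the tips of the shut fingers; the grasp point (between the pads) lies 19 mm behind it (robot.grip_point_offset is the distance from the TCP to the grasp point, in m); z points along the fingers, y is the line along which they close (so a half turn about z gives the same grasp; the last joint's range is limited). The gripper opens to 88 mm and grips with 3 to 60 N. Pads are 20 mm wide; open, the fingers measure 115 mm over their backs; the gripper's body (75 mm by 178 mm) begins 61 mm behind the grasp point.
Start: joints at [-1.41, 0.477, 0.022, 1.555, -0.011, 1.109, -0.083], TCP at [0.179, 0.651, 0.197] pointing down, gripper open.
Joint ranges: [-2.96, 2.96], [-0.34, 2.1], [-1.41, 1.46], [0.24, 2.44], [-1.37, 4.51], [0.17, 1.92], [-2.96, 2.96]. Speed limits (rad/s): [2.39, 2.39, 3.14, 3.14, 3.14, 3.14, 3.14].

INTERFACE

Orientations are given as [roll, pitch, yaw] about the fixed x, y, z axes, in that order (R = Rz(yaw) Ry(pitch) Rx(roll)).
In Python, from rig import robot gives the robot as it stands.
- The arm moves only by the tool drive_tool, never from a script. Its argument "series" is a list that holds one entry, the list of rows, each a list of 7 numbers: the opening, from -1 (shut) to 1 (fully open), so that 0 is half open, then the shift along the tool's x, y, z in mm, then the turn, a rotation vector about the tool's x, y, z in rad. In form: [[[gripper, dx, dy, dz, ax, ay, az], ...]]. A call has exactly 10 rows; each row is the pose to reach, as a shift and turn from the pose commanded when the call began, along the tool's axes at that moment; what a row does not reach only later rows make up. A row lasts 1/12 s, in which the tool goes at most 41.7 mm and 7.16 degrees, less where a joint would pass 70% of its speed; a pose out of reach is approached as far as the arm can. A call with a gripper value outside its range is refused whole. The fingers move at their own pace and stop on an object; "newtons" is the grip in N (left out, the last holds). Time passes only in rows, so rows that repeat a pose let the fingers close, or fill a call up. It gives the time, the measured TCP pose, the force, the opening and the grip force at its end, in the units of the state.
- robot.observe(): the state, without advancing time (a new reading comes with each control period).
- robot.get_image(name): name is "side" or "top"; returns (picture, depth): 420x560x3 uint8, red, green, blue; 420x560 float32, m along the optical axis (not along the pixel's ray), 0 where there is no reading.
- robot.camera_model(name): a dict with "mtx" (3x3 intrinsics, pixels), "k1" (the pictures are not rectified: a ray, as slopes to the right and down, at radius r is drawn at 1 + k1 r^2 times it, then the intrinsics apply), "R" (3x3) and "t" (3): a world point X has camera coordinates R X + t. Camera axes: x right, y down, z forward; pixel columns grow to the right and rows downward; lengths in m; the calibration is good to about 2 mm. A picture is of the moment at which its call begins. camera_model takes no time and is no camera call.
- robot.sign_off(): hands the job in; it is judged then, once.
The state is a dict: "t": time; "joints": joint angles; "qvel": joint speeds; "tau": joint torques, N m; "ee_pos": TCP position; "orientation": TCP orientation; "contact_force": force on the tool from outside, world axes, zero at the start; "wrist_torque": the same for the moment, N m; "finger_gap": finger opening in m; "finger_force": force on a finger pad.
Only numpy, scipy, OpenCV 4.12 (cv2) and the standard library are available. Lean on these libraries where they do the work, as an engineer would, in place of code of your own. Each camera call takes 0.05 s, during which the arm holds its last target. There are 200 camera calls.

## Working session

There is one attempt and no reset: what is moved stays moved. The work goes in short steps, Python scripts to look and compute and a tool call to move; the robot and the scene stay as the last step left them, time stands still between calls to the robot, and variables do not carry over. Pictures are saved under pics/ and viewed, at most 10 in all, crops included, and the job is handed in when it is done.

Besides the shell and the picture viewer there is one more tool, called after ">>>" as name(argument=value, ...), one argument or row to a line, values as JSON. drive_tool: Moves the arm, as the interface text tells. Its arguments: {"type":"object","properties":{"series":{"type":"array"},"newtons":{"type":"number"}},"required":["series"]}

```bash
ls; mkdir -p pics
cat > h.py <<'E'
import numpy as np, cv2
from rig import robot
from scipy.spatial.transform import Rotation as Ro
def cloud(name):
    im,d=robot.get_image(name); m=robot.camera_model(name)
    K=np.array(m["mtx"]);R=np.array(m["R"]);t=np.array(m["t"])
    H,W=d.shape; u,v=np.meshgrid(np.arange(W),np.arange(H))
    x=(u-K[0,2])/K[0,0]; y=(v-K[1,2])/K[1,1]
    xu,yu=x.copy(),y.copy()
    for _ in range(8):
        s=1+m["k1"]*(xu**2+yu**2); xu=x/s; yu=y/s
    P=(np.dstack([xu*d,yu*d,d])-t)@R
    P[d==0]=np.nan
    return im,d,P
def save(im,n): cv2.imwrite('pics/'+n,cv2.cvtColor(im,cv2.COLOR_RGB2BGR))
E
python3 - <<'E'
from h import *
for n in ("top","side"):
    im,d,P=cloud(n); save(im,n+'0.png'); np.savez('/tmp/'+n,im=im,P=P); m=robot.camera_model(n)
    print(n,-np.array(m["R"]).T@m["t"],np.array(m["R"])[2])
o=robot.observe();print(o["t"],o["ee_pos"],o["orientation"],o["finger_gap"],robot.grip_point_offset)
E
```

```text
pics
top [ 0.43388972 -0.06954883  1.1405924 ] [ 0.14640619  0.0058945  -0.989207  ]
side [ 0.18163459 -0.57310099  0.73119909] [ 0.44750121  0.56772512 -0.69096371]
0.1 [0.17909412 0.65020068 0.19638899] [-3.13994420e+00  1.19516112e-04  2.87287752e+00] 0.08793179510071472 0.0187
```

View pics/top0.png

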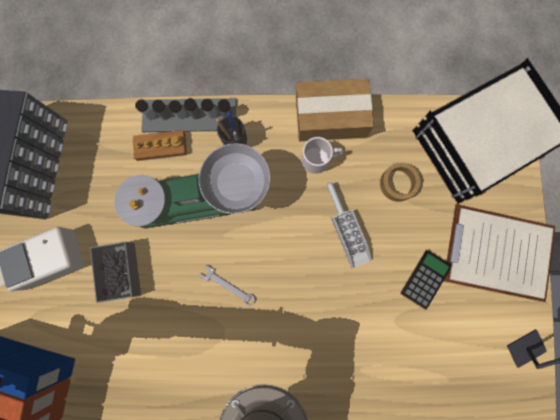

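View pics/side0.png

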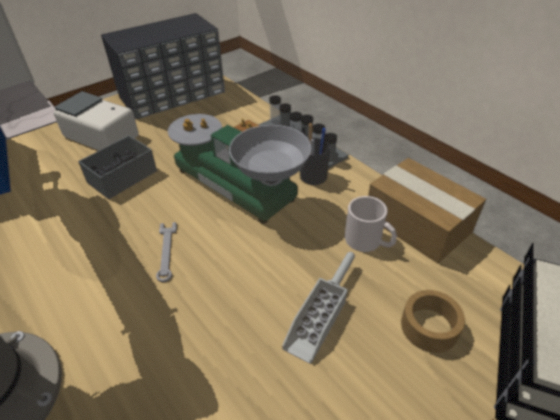

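The top view shows the scoop at about (350,230), with its open front at the lower right (358,262) and its handle up to (333,186). The bowl is at (235,178), the plate at (140,200), the mug at (318,155), the tape at (400,182) and the wrench at (230,285). The side view agrees, with the nuts in the scoop at (320,310).

```bash
cat > m.py <<'E'
from h import *
def circ(P): 
    A=np.c_[2*P,np.ones(len(P))]; s=np.linalg.lstsq(A,(P**2).sum(1),rcond=None)[0]
    return s[:2],np.sqrt(s[2]+s[:2]@s[:2])
for n in ("top","side"):
    f=np.load(f'/tmp/{n}.npz');P=f['P'];im=f['im'];hsv=cv2.cvtColor(im,cv2.COLOR_RGB2HSV)
    b=np.zeros(P.shape[:2],bool)
    if n=='top': b[175:275,322:380]=1
    else: b[250:365,280:358]=1
    grey=(hsv[...,1]<60)&b
    k=cv2.connectedComponentsWithStats(grey.astype(np.uint8)); i=1+np.argmax(k[2][1:,4]); 
    mk=k[1]==i; Q=P[mk]; Q=Q[np.isfinite(Q[:,0])]
    print(n,'scoop px',k[2][i], 'z pct',np.percentile(Q[:,2],[2,25,50,75,98]).round(4))
    xy=Q[:,:2];c=xy.mean(0);w=np.linalg.svd(xy-c,full_matrices=False)[2][0]; w*=np.sign(-w[0])
    s=(xy-c)@w; l=(xy-c)@[-w[1],w[0]]
    print('axis',w,np.arctan2(w[1],w[0]),'s range',np.percentile(s,[.3,99.7]))
    for a in np.arange(s.min(),s.max(),.02):
        q=(s>=a)&(s<a+.02)
        if q.sum()>5: print(' s%.3f lat %.4f %.4f mid %s z %.3f %.3f'%(a+.01,l[q].min(),l[q].max(),(c+w*(a+.01)+np.array([-w[1],w[0]])*(l[q].min()+l[q].max())/2).round(4),*np.percentile(Q[q,2],[5,95])))
    b[:]=0
    if n=='top': b[140:220,190:280]=1
    else: b[125:190,222:320]=1
    R=P[b];R=R[np.isfinite(R[:,0])]
    t=R[R[:,2]>0.166]; c,r=circ(t[:,:2]); 
    for _ in range(4):
        e=np.abs(np.linalg.norm(t[:,:2]-c,axis=1)-r); tt=t[e<.01]; c,r=circ(tt[:,:2])
    print('rim',c,r,len(tt),np.percentile(R[:,2],99))
    fl=R[np.linalg.norm(R[:,:2]-c,axis=1)<.03]; print('floor z',np.median(fl[:,2]))
    if n=='top':
        for nm,(r0,r1,c0,c1),zt in (('plate',(170,230,110,170),.09),('mug',(130,175,298,350),.06),('tape',(160,205,378,425),.03),('green',(170,225,165,205),.05)):
            q=P[r0:r1,c0:c1].reshape(-1,3); q=q[q[:,2]>zt]; print(nm,np.percentile(q,[1,99],axis=0).round(3).tolist())
E
python3 m.py
```

```text
top scoop px [ 327  182   45   86 1555] z pct [0.0012 0.0132 0.0205 0.0328 0.0452]
axis [-0.92629973 -0.37678749] -2.7552669236089224 s range [-0.1456038   0.09493873]
 s-0.137 lat -0.0082 0.0164 mid [ 0.6615 -0.1944] z 0.003 0.046
 s-0.117 lat -0.0086 0.0173 mid [ 0.6431 -0.2022] z 0.018 0.046
 s-0.097 lat -0.0087 0.0091 mid [ 0.623  -0.2059] z 0.004 0.046
 s-0.077 lat -0.0091 0.0153 mid [ 0.6056 -0.2161] z 0.002 0.045
 s-0.057 lat -0.0298 0.0294 mid [ 0.5858 -0.2206] z 0.003 0.045
 s-0.037 lat -0.0301 0.0393 mid [ 0.5691 -0.2325] z 0.009 0.042
 s-0.017 lat -0.0301 0.0390 mid [ 0.5505 -0.2399] z 0.006 0.042
 s0.003 lat -0.0306 0.0390 mid [ 0.5319 -0.2472] z 0.008 0.042
 s0.023 lat -0.0311 0.0376 mid [ 0.513  -0.2539] z 0.004 0.042
 s0.043 lat -0.0310 0.0365 mid [ 0.4943 -0.261 ] z 0.005 0.042
 s0.063 lat -0.0311 0.0361 mid [ 0.4757 -0.2683] z 0.004 0.036
 s0.083 lat -0.0322 0.0336 mid [ 0.4565 -0.2741] z 0.002 0.023
 s0.103 lat -0.0270 0.0282 mid [ 0.4379 -0.2816] z -0.001 0.010
rim [0.65378776 0.05858636] 0.08398371430148695 706 0.17830331850748243
floor z 0.1333237726880084
plate 
[... 599 characters left out ...]
 0.6026 -0.2087] z 0.001 0.042
 s-0.065 lat -0.0296 0.0285 mid [ 0.5857 -0.2204] z 0.013 0.043
 s-0.045 lat -0.0294 0.0288 mid [ 0.5671 -0.2278] z 0.012 0.041
 s-0.025 lat -0.0293 0.0289 mid [ 0.5484 -0.235 ] z 0.012 0.040
 s-0.005 lat -0.0295 0.0290 mid [ 0.5298 -0.2422] z 0.010 0.041
 s0.015 lat -0.0290 0.0294 mid [ 0.5113 -0.2498] z 0.011 0.041
 s0.035 lat -0.0289 0.0301 mid [ 0.4927 -0.2574] z 0.009 0.040
 s0.055 lat -0.0294 0.0292 mid [ 0.4738 -0.2639] z 0.006 0.032
 s0.075 lat -0.0283 0.0299 mid [ 0.4555 -0.2719] z 0.003 0.022
 s0.095 lat -0.0260 0.0283 mid [ 0.437  -0.2795] z 0.002 0.012
rim [0.65440119 0.05783596] 0.08429163679489518 770 0.17630029325059193
floor z 0.1310067550020968
```

```bash
cat > g.py <<'E'
from h import *
import sys
# usage g.py x y z yaw tilt : scoop-aligned tool pose (tool x = scoop x), tilt = front down
def rel(p,yaw,tilt=0,o=None):
    o=o or robot.observe(); R0=Ro.from_euler('xyz',o["orientation"])
    R1=Ro.from_euler('xyz',[np.pi,tilt,yaw])
    return np.r_[R0.inv().apply(np.array(p)-o["ee_pos"])*1000,(R0.inv()*R1).as_rotvec()]
if __name__=="__main__":
    o=robot.observe()
    print('now t%.2f'%o["t"],np.round(o["ee_pos"],4),np.round(o["orientation"],3),np.round(o["joints"],2),'gap %.4f ff %.1f'%(o["finger_gap"],o["finger_force"]),np.round(o["contact_force"],1))
    a=[float(v) for v in sys.argv[1:]]
    for k in range(0,len(a),5): r=rel(a[k:k+3],a[k+3],a[k+4]); print(r[:3].round(1),r[3:].round(3))
E
python3 g.py .48 .15 .32 3.2 0  .5243 -.2443 .12 3.512 0
```

```text
now t0.10 [0.1791 0.6502 0.1964] [-3.14   0.     2.873] [-1.41  0.48  0.02  1.56 -0.01  1.11 -0.08] gap 0.0879 ff 0.0 [ 0.7  0.2 -0.1]
[-422.9 -402.6 -122.9] [-0.002 -0.    -0.327]
[-570.3 -770.6   77.7] [-0.002 -0.    -0.639]
```

>>> drive_tool(
  series=[
    [[1, -30, -30, -60, 0, 0, 0], [1, -423, -403, -123, 0, 0, -0.33], [1, -423, -403, -123, 0, 0, -0.33], [1, -423, -403, -123, 0, 0, -0.33], [1, -423, -403, -123, 0, 0, -0.33], [1, -423, -403, -123, 0, 0, -0.33], [1, -423, -403, -123, 0, 0, -0.33], [1, -423, -403, -123, 0, 0, -0.33], [1, -423, -403, -123, 0, 0, -0.33], [1, -423, -403, -123, 0, 0, -0.33]],
  ],
)

```text
t: 0.93
ee_pos: [0.3826, 0.3104, 0.2902]
orientation: [-3.142, -0.0, -3.08]
contact_force: [1.6, 0.2, -0.1]
finger_gap: 0.0879
finger_force: 0.0
```

```bash
python3 g.py .5243 -.2443 .12 3.512 0
```

```text
now t0.93 [0.3826 0.3104 0.2902] [-3.142 -0.    -3.08 ] [-0.93  0.09  0.14  1.87 -0.01  1.19  0.84] gap 0.0879 ff 0.0 [ 1.6  0.2 -0.1]
[-107.6 -562.3  170.2] [-0.    -0.    -0.309]
```

>>> drive_tool(
  series=[
    [[1, -108, -562, 20, 0, 0, -0.309], [1, -108, -562, 20, 0, 0, -0.309], [1, -108, -562, 20, 0, 0, -0.309], [1, -108, -562, 20, 0, 0, -0.309], [1, -108, -562, 20, 0, 0, -0.309], [1, -108, -562, 20, 0, 0, -0.309], [1, -108, -562, 20, 0, 0, -0.309], [1, -108, -562, 20, 0, 0, -0.309], [1, -108, -562, 20, 0, 0, -0.309], [1, -108, -562, 20, 0, 0, -0.309]],
  ],
)

```text
t: 1.77
ee_pos: [0.4837, -0.0862, 0.2758]
orientation: [3.141, 0.0, -2.771]
contact_force: [-0.6, 0.3, 0.1]
finger_gap: 0.088
finger_force: 0.0
```

```bash
python3 g.py .5243 -.2443 .08 3.512 0
```

```text
now t1.77 [ 0.4837 -0.0862  0.2758] [ 3.141  0.    -2.771] [-0.45  0.09  0.54  1.91 -0.05  1.15  2.05] gap 0.0880 ff 0.0 [-0.6  0.3  0.1]
[  19.5 -162.1  195.7] [0. 0. 0.]
```

>>> drive_tool(
  series=[
    [[1, 20, -162, 100, 0, 0, 0], [1, 20, -162, 100, 0, 0, 0], [1, 20, -162, 100, 0, 0, 0], [1, 20, -162, 100, 0, 0, 0], [1, 20, -162, 100, 0, 0, 0], [1, 20, -162, 196, 0, 0, 0], [1, 20, -162, 196, 0, 0, 0], [1, 20, -162, 196, 0, 0, 0], [1, 20, -162, 196, 0, 0, 0], [1, 20, -162, 196, 0, 0, 0]],
  ],
)

```text
t: 2.6
ee_pos: [0.524, -0.2424, 0.0803]
orientation: [3.141, -0.001, -2.771]
contact_force: [-0.2, -0.4, 1.7]
finger_gap: 0.0879
finger_force: 0.0
```

```bash
python3 g.py .5243 -.2443 .006 3.512 0; python3 -c "
from h import *
im,d,P=cloud('side'); save(cv2.resize(im[180:400,220:440],(660,660))[:600],'s1.png')"
```

```text
now t2.60 [ 0.524  -0.2424  0.0803] [ 3.141e+00 -1.000e-03 -2.771e+00] [-0.08  0.51  0.54  1.92 -0.35  0.81  2.59] gap 0.0879 ff 0.0 [-0.2 -0.4  1.7]
[ 0.3 -1.9 74.3] [ 0.    -0.001 -0.   ]
```

View pics/s1.png

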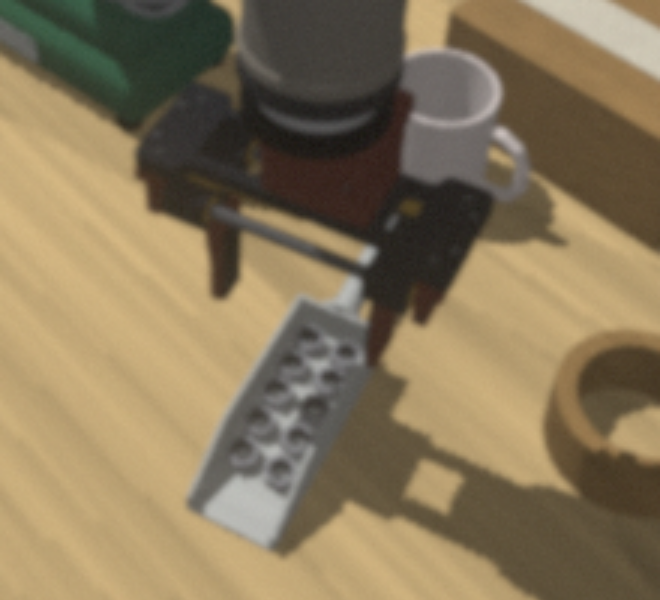

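The fingers straddle the scoop, seen at crop (220,290) and (378,360), and are clear of the mug. I'll descend.

>>> drive_tool(
  series=[
    [[1, 0, -2, 25, 0, 0, 0], [1, 0, -2, 45, 0, 0, 0], [1, 0, -2, 60, 0, 0, 0], [1, 0, -2, 70, 0, 0, 0], [1, 0, -2, 74, 0, 0, 0], [1, 0, -2, 74, 0, 0, 0], [1, 0, -2, 74, 0, 0, 0], [0.6, 0, -2, 74, 0, 0, 0], [0.45, 0, -2, 74, 0, 0, 0], [0.2, 0, -2, 74, 0, 0, 0]],
  ],
  newtons=12,
)

```text
t: 3.48
ee_pos: [0.5251, -0.2445, 0.0065]
orientation: [-3.141, 0.001, -2.771]
contact_force: [-0.1, 0.7, 1.0]
finger_gap: 0.071
finger_force: 0.0
```

>>> drive_tool(
  series=[
    [[0.2, 0, 0, 0, 0, 0, 0], [0, 0, 0, 0, 0, 0, 0], [-0.2, 0, 0, 0, 0, 0, 0], [-0.5, 0, 0, 0, 0, 0, 0], [-1, 0, 0, 0, 0, 0, 0], [-1, 0, 0, 0, 0, 0, 0], [-1, 0, 0, 0, 0, 0, 0], [-1, 0, 0, 0, 0, 0, 0], [-1, 0, 0, 0, 0, 0, 0], [-1, 0, 0, 0, 0, 0, 0]],
  ],
  newtons=45,
)

```text
t: 4.32
ee_pos: [0.5247, -0.244, 0.006]
orientation: [3.141, 0.0, -2.771]
contact_force: [-1.4, 1.2, 5.0]
finger_gap: 0.0574
finger_force: 45.0
```

```bash
python3 g.py .5243 -.2443 .12 3.512 -.1
```

```text
now t4.32 [ 0.5247 -0.244   0.006 ] [ 3.141  0.    -2.771] [-0.02  0.62  0.46  1.95 -0.43  0.67  2.65] gap 0.0574 ff 45.0 [-1.4  1.2  5. ]
[ 4.00e-01 -1.00e-01 -1.14e+02] [ 0.   0.1 -0. ]
```

>>> drive_tool(
  series=[
    [[-1, 0, 0, -3, 0, 0, 0], [-1, 0, 0, -10, 0, 0.02, 0], [-1, 0, 0, -25, 0, 0.05, 0], [-1, 0, 0, -45, 0, 0.09, 0], [-1, 0, 0, -70, 0, 0.12, 0], [-1, 0, 0, -100, 0, 0.12, 0], [-1, 0, 0, -135, 0, 0.12, 0], [-1, 0, 0, -170, 0, 0.12, 0], [-1, 0, 0, -200, 0, 0.12, 0], [-1, 0, 0, -220, 0, 0.12, 0]],
  ],
)

```text
t: 5.15
ee_pos: [0.5251, -0.2451, 0.2285]
orientation: [-3.14, -0.118, -2.772]
contact_force: [0.9, -0.2, -3.7]
finger_gap: 0.0573
finger_force: 45.0
```

```bash
cat > p.py <<'E'
from g import *
# p.py lx ly lz yaw tilt ... : lip targets
def tcp(l,yaw,tilt): return np.array(l)-Ro.from_euler('xyz',[np.pi,tilt,yaw]).apply([.085,0,.003])
if __name__=="__main__":
    o=robot.observe(); a=[float(v) for v in sys.argv[1:]]
    R=Ro.from_euler('xyz',o["orientation"])
    print('t%.2f'%o["t"],'lip',(np.array(o["ee_pos"])+R.apply([.085,0,.003])).round(4),'ori',np.round(o["orientation"],3),'q',np.round(o["joints"],2),'ff %.1f'%o["finger_force"],np.round(o["contact_force"],1))
    for k in range(0,len(a),5): r=rel(tcp(a[k:k+3],a[k+3],a[k+4]),a[k+3],a[k+4],o); print(a[k+4],r[:3].round(1),r[3:].round(3))
E
python3 p.py .655 .038 .24 3.0 -.12 .655 .038 .24 2.4 -.12 .655 .038 .24 1.6 -.12;  python3 g.py .57 -.18 .25 2.9 -.12   .61 -.12 .26 2.3 -.12 .65 -.08 .26 1.7 -.12
python3 -c "
from h import *
im,d,P=cloud('side'); save(im[60:360,180:480],'s2.png')"
```

```text
t5.15 lip [ 0.4461 -0.2757  0.2355] ori [-3.14  -0.118 -2.772] q [-0.23  0.4   0.68  1.72 -0.17  1.19  2.44] ff 45.0 [ 0.9 -0.2 -3.7]
-0.12 [-294.7  175.6  -39.7] [-0.063  0.003  0.507]
-0.12 [-258.6  141.1  -35.3] [-0.134  0.003  1.103]
-0.12 [-193.2  137.2  -27.5] [-0.228  0.003  1.898]
now t5.15 [ 0.5251 -0.2451  0.2285] [-3.14  -0.118 -2.772] [-0.23  0.4   0.68  1.72 -0.17  1.19  2.44] gap 0.0573 ff 45.0 [ 0.9 -0.2 -3.7]
[-62.3  44.5 -29.2] [-0.075  0.003  0.607]
[-119.7   85.9  -46.1] [-0.146  0.003  1.202]
[-171.1  108.8  -52.3] [-0.216  0.003  1.798]
```

View pics/s2.png

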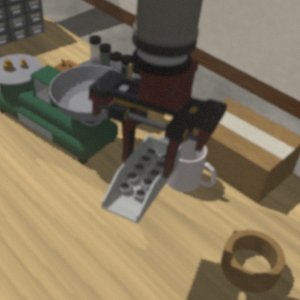

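The scoop is held level at about (140,180) in the crop with the nuts in it. I'll swing it slowly to the bowl.

>>> drive_tool(
  series=[
    [[-1, -2, 1, -1, -0.002, 0, 0.02], [-1, -6, 4, -3, -0.008, 0, 0.06], [-1, -12, 9, -6, -0.016, 0, 0.12], [-1, -20, 14, -9, -0.025, 0, 0.2], [-1, -28, 20, -13, -0.035, 0, 0.28], [-1, -36, 26, -17, -0.045, 0, 0.36], [-1, -44, 32, -21, -0.055, 0, 0.44], [-1, -52, 38, -25, -0.064, 0, 0.52], [-1, -60, 44, -29, -0.074, 0, 0.6], [-1, -68, 50, -32, -0.083, 0, 0.68]],
  ],
)

```text
t: 6.03
ee_pos: [0.5725, -0.1709, 0.2469]
orientation: [-3.141, -0.124, 2.822]
contact_force: [0.4, -0.3, -3.2]
finger_gap: 0.0576
finger_force: 45.0
```

```bash
python3 p.py;  python3 g.py .61 -.12 .26 2.3 -.12 .635 -.10 .26 2.0 -.12 .65 -.08 .26 1.7 -.12
```

```text
t6.03 lip [ 0.492  -0.1443  0.2544] ori [-3.141 -0.124  2.822] q [-0.37  0.48  0.81  1.62 -0.34  1.32  1.76] ff 45.0 [ 0.4 -0.3 -3.2]
now t6.03 [ 0.5725 -0.1709  0.2469] [-3.141 -0.124  2.822] [-0.37  0.48  0.81  1.62 -0.34  1.32  1.76] gap 0.0576 ff 45.0 [ 0.4 -0.3 -3.2]
[-17.8  60.2 -15.4] [-0.064 -0.004  0.518]
[-35.1  87.  -17.6] [-0.1   -0.004  0.816]
[-43.  110.7 -18.5] [-0.136 -0.003  1.113]
```

>>> drive_tool(
  series=[
    [[-1, -3, 8, -2, -0.009, 0, 0.08], [-1, -6, 17, -5, -0.018, 0, 0.16], [-1, -9, 27, -8, -0.028, 0, 0.24], [-1, -12, 38, -10, -0.038, 0, 0.32], [-1, -15, 48, -13, -0.048, 0, 0.4], [-1, -18, 57, -15, -0.058, 0, 0.48], [-1, -22, 65, -16, -0.068, -0.002, 0.56], [-1, -26, 72, -16, -0.078, -0.003, 0.64], [-1, -30, 79, -17, -0.088, -0.004, 0.72], [-1, -35, 86, -17, -0.098, -0.004, 0.8]],
  ],
)

```text
t: 6.87
ee_pos: [0.634, -0.1008, 0.2594]
orientation: [-3.141, -0.119, 2.015]
contact_force: [0.1, -0.5, -3.2]
finger_gap: 0.0576
finger_force: 45.0
```

```bash
python3 p.py .655 .015 .24 1.6 -.12 .655 .035 .225 1.6 -.05;  python3 g.py .65 -.08 .26 1.7 -.12
```

```text
t6.87 lip [ 0.5976 -0.0243  0.2665] ori [-3.141 -0.119  2.015] q [-0.5   0.58  0.96  1.55 -0.55  1.37  0.99] ff 45.0 [ 0.1 -0.5 -3.2]
-0.12 [14.7 34.6 28.6] [-0.05   0.001  0.412]
-0.05 [31.3 43.  39.7] [-0.035 -0.068  0.414]
now t6.87 [ 0.634  -0.1008  0.2594] [-3.141 -0.119  2.015] [-0.5   0.58  0.96  1.55 -0.55  1.37  0.99] gap 0.0576 ff 45.0 [ 0.1 -0.5 -3.2]
[11.9 23.4  0.8] [-0.038  0.001  0.313]
```

>>> drive_tool(
  series=[
    [[-1, 3, 6, 2, -0.009, 0, 0.07], [-1, 5, 12, 5, -0.018, 0, 0.14], [-1, 8, 18, 9, -0.027, 0, 0.21], [-1, 10, 24, 14, -0.035, 0, 0.28], [-1, 12, 30, 20, -0.043, 0, 0.35], [-1, 15, 35, 26, -0.048, 0, 0.4], [-1, 20, 38, 30, -0.045, -0.02, 0.414], [-1, 26, 41, 35, -0.04, -0.045, 0.414], [-1, 31, 43, 39, -0.035, -0.068, 0.414], [-1, 31, 43, 39, -0.035, -0.068, 0.414]],
  ],
)

```text
t: 7.7
ee_pos: [0.6571, -0.0471, 0.2233]
orientation: [-3.14, -0.051, 1.608]
contact_force: [0.6, 2.1, -3.5]
finger_gap: 0.0574
finger_force: 45.0
```

```bash
python3 p.py .655 .038 .207 1.6 0  .655 .038 .207 1.6 .08  .655 .038 .207 1.6 .15 .655 .038 .207 1.6 .20
python3 -c "
from h import *
im,d,P=cloud('side'); save(im[60:260,180:400],'s3.png')
im,d,P=cloud('top'); save(im[130:270,180:350],'t3.png')
a=cv2.imread('pics/s3.png');b=cv2.resize(cv2.imread('pics/t3.png'),(243,200)); cv2.imwrite('pics/c3.png',cv2.hconcat([a,b]))"
```

```text
t7.70 lip [0.6539 0.0379 0.2246] ori [-3.14  -0.051  1.608] q [-0.67  0.65  1.07  1.61 -0.64  1.27  0.56] ff 45.0 [ 0.6  2.1 -3.5]
0.0 [-0.6  0.4 13.3] [-0.002 -0.051  0.008]
0.08 [0.3 0.4 6.5] [-0.002 -0.131  0.009]
0.15 [1.5 0.4 0.7] [-0.002 -0.201  0.009]
0.2 [ 2.6  0.4 -3.4] [-0.001 -0.251  0.009]
```

View pics/c3.png

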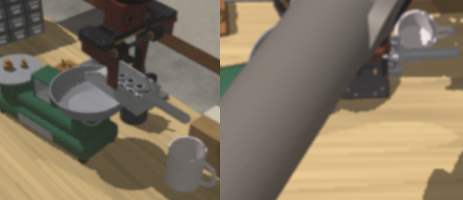

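The side view crop shows the scoop's lip over the near part of the bowl, around crop (100,85), with the nuts still in place. The top view is blocked by the arm. I'll start tipping, using the side camera's depth to watch the bowl.

>>> drive_tool(
  series=[
    [[-1, -0.5, 0, 4, 0, -0.02, 0.004], [-1, -0.5, 0, 8, 0, -0.035, 0.008], [-1, -0.6, 0.4, 13, -0.002, -0.051, 0.008], [-1, -0.5, 0.4, 11, -0.002, -0.08, 0.008], [-1, 0, 0.4, 9, -0.002, -0.1, 0.008], [-1, 0.3, 0.4, 6.5, -0.002, -0.131, 0.009], [-1, 0.3, 0.4, 6.5, -0.002, -0.131, 0.009], [-1, 0.3, 0.4, 6.5, -0.002, -0.131, 0.009], [-1, 0.3, 0.4, 6.5, -0.002, -0.131, 0.009], [-1, 0.3, 0.4, 6.5, -0.002, -0.131, 0.009]],
  ],
)

```text
t: 8.63
ee_pos: [0.6584, -0.0507, 0.2209]
orientation: [3.136, 0.08, 1.595]
contact_force: [0.7, -0.4, -2.6]
finger_gap: 0.0579
finger_force: 45.0
```

```bash
cat > mon.py <<'E'
from p import *
import os
im,d,P=cloud('side'); f=np.load('/tmp/side.npz')['P']
c=np.array([.654,.058]); r=np.linalg.norm(P[...,:2]-c,axis=2)
# pixels which at the start saw the floor or the far wall of the bowl
r0=np.linalg.norm(f[...,:2]-c,axis=2)
rim=(r0>.08)&(r0<.092)&(f[...,2]>.165)&(f[...,1]>.03)
z=P[...,2][rim&(np.abs(P[...,2]-.165)<.03)]
inn=(r<.042)&(P[...,2]<.165)&(P[...,2]>.09); q=P[...,2][inn]
print('rim-px z pct',np.percentile(z,[50,90,97]).round(4),'floor px',inn.sum(),'z pct',np.percentile(q,[20,50,90,97]).round(4) if len(q) else '')
g=cv2.cvtColor(im,cv2.COLOR_RGB2GRAY).astype(int); 
if os.path.exists('/tmp/g.npy'):
    df=np.abs(g-np.load('/tmp/g.npy'))>25
    print('changed bowl',df[125:190,222:320].sum())
np.save('/tmp/g.npy',g); save(cv2.resize(im[90:210,210:370],(800,600),interpolation=cv2.INTER_CUBIC),'mon.png')
fz=[robot.observe()["contact_force"][2]]
for _ in range(3): robot.get_image('top'); fz.append(robot.observe()["contact_force"][2])
print('fz %.2f'%np.mean(fz),np.round(fz,2))
o=robot.observe(); th=Ro.from_euler('xyz',o["orientation"]).as_matrix()[:,0]; print('t%.2f tilt %.3f'%(o["t"],-np.arcsin(th[2])),'lip',(np.array(o["ee_pos"])+Ro.from_euler('xyz',o["orientation"]).apply([.085,0,.003])).round(4))
for t in [float(v) for v in sys.argv[1:]]:
    r=rel(tcp([.655,.038,.207],1.6,t),1.6,t,o); print(t,r[:3].round(1),r[3:].round(3))
E
python3 mon.py .12 .16 .2 .24
```

```text
rim-px z pct [0.1715 0.1761 0.1771] floor px 699 z pct [0.1301 0.1316 0.1331 0.1337]
fz -3.37 [-2.46 -2.78 -4.3  -3.95]
t8.83 tilt 0.080 lip [0.6564 0.0337 0.211 ]
0.12 [ 4.8 -0.9  0.3] [ 0.005 -0.04  -0.005]
0.16 [ 5.1 -0.8 -3.1] [ 0.005 -0.08  -0.005]
0.2 [ 5.6 -0.8 -6.5] [ 0.005 -0.12  -0.005]
0.24 [ 6.2 -0.8 -9.8] [ 0.005 -0.16  -0.005]
```

View pics/mon.png

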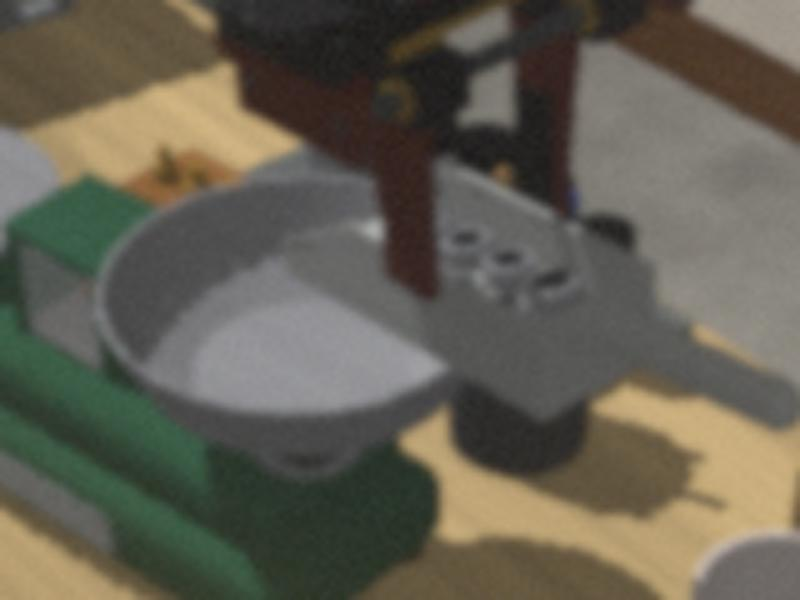

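The picture shows the lip inside the rim at about (290,240), over the bowl floor. The bowl is still empty, and the nuts are in the scoop at (460–560, 235–285). I'll tip further in small steps.

>>> drive_tool(
  series=[
    [[-1, 1, 0, 0, 0, -0.01, 0], [-1, 2, 0, 0, 0, -0.02, 0], [-1, 3, 0, 0, 0, -0.03, 0], [-1, 3, 0, 0, 0, -0.04, 0], [-1, 4, 0, -1, 0, -0.05, 0], [-1, 4, 0, -2, 0, -0.06, 0], [-1, 4, 0, -2, 0, -0.07, 0], [-1, 4, 0, -2, 0, -0.07, 0], [-1, 4, 0, -2, 0, -0.07, 0], [-1, 4, 0, -2, 0, -0.07, 0]],
  ],
)

```text
t: 9.67
ee_pos: [0.6584, -0.0462, 0.2225]
orientation: [3.136, 0.151, 1.595]
contact_force: [0.5, 0.1, -3.1]
finger_gap: 0.0577
finger_force: 45.0
```

```bash
python3 mon.py .18 .2 .22
```

```text
rim-px z pct [0.1717 0.1759 0.177 ] floor px 703 z pct [0.1301 0.1315 0.133  0.1338]
changed bowl 202
fz -3.69 [-4.11 -3.67 -3.53 -3.45]
t9.87 tilt 0.151 lip [0.6564 0.0372 0.2068]
0.18 [ 1.  -0.9 -2.9] [ 0.005 -0.029 -0.005]
0.2 [ 1.1 -0.9 -4.6] [ 0.005 -0.049 -0.005]
0.22 [ 1.2 -0.9 -6.3] [ 0.005 -0.069 -0.005]
```

>>> drive_tool(
  series=[
    [[-1, 0, 0, -0.5, 0, -0.006, 0], [-1, 0, 0, -1, 0, -0.012, 0], [-1, 0, 0, -1.5, 0, -0.018, 0], [-1, 0.5, 0, -2, 0, -0.024, 0], [-1, 0.5, 0, -2.5, 0, -0.03, 0], [-1, 0.5, 0, -2.5, 0, -0.03, 0], [-1, 0.5, 0, -2.5, 0, -0.03, 0], [-1, 0.5, 0, -2.5, 0, -0.03, 0], [-1, 0.5, 0, -2.5, 0, -0.03, 0], [-1, 0.5, 0, -2.5, 0, -0.03, 0]],
  ],
)

```text
t: 10.7
ee_pos: [0.6583, -0.0454, 0.2249]
orientation: [3.136, 0.181, 1.595]
contact_force: [-0.4, -1.5, -3.6]
finger_gap: 0.0574
finger_force: 45.0
```

```bash
python3 mon.py .21
```

```text
rim-px z pct [0.1716 0.1757 0.1765] floor px 698 z pct [0.1302 0.1316 0.1332 0.1338]
changed bowl 38
fz -3.44 [-3.37 -3.29 -2.99 -4.09]
t10.90 tilt 0.181 lip [0.6564 0.0377 0.2066]
0.21 [ 0.3 -0.9 -2.9] [ 0.005 -0.029 -0.005]
```

>>> drive_tool(
  series=[
    [[-1, 0, 0, -0.5, 0, -0.006, 0], [-1, 0, 0, -1, 0, -0.012, 0], [-1, 0, 0, -1.5, 0, -0.018, 0], [-1, 0.5, 0, -2, 0, -0.024, 0], [-1, 0.5, 0, -2.5, 0, -0.03, 0], [-1, 0.5, 0, -2.5, 0, -0.03, 0], [-1, 0.5, 0, -2.5, 0, -0.03, 0], [-1, 0.5, 0, -2.5, 0, -0.03, 0], [-1, 0.5, 0, -2.5, 0, -0.03, 0], [-1, 0.5, 0, -2.5, 0, -0.03, 0]],
  ],
)

```text
t: 11.73
ee_pos: [0.6583, -0.0445, 0.2272]
orientation: [3.136, 0.211, 1.595]
contact_force: [-0.3, 0.2, -3.6]
finger_gap: 0.0575
finger_force: 45.0
```

```bash
python3 mon.py .24
```

```text
rim-px z pct [0.1716 0.1759 0.1765] floor px 720 z pct [0.1303 0.1319 0.1388 0.1419]
changed bowl 196
fz -2.92 [-3.   -1.84 -3.78 -3.05]
t11.93 tilt 0.211 lip [0.6563 0.0381 0.2065]
0.24 [-0.1 -0.9 -3. ] [ 0.005 -0.029 -0.005]
```

>>> drive_tool(
  series=[
    [[-1, 0, 0, 0, 0, 0, 0], [-1, 0, 0, 0, 0, 0, 0], [-1, 0, 0, 0, 0, 0, 0], [-1, 0, 0, 0, 0, 0, 0], [-1, 0, 0, 0, 0, 0, 0], [-1, 0, 0, 0, 0, 0, 0], [-1, 0, 0, 0, 0, 0, 0], [-1, 0, 0, 0, 0, 0, 0], [-1, 0, 0, 0, 0, 0, 0], [-1, 0, 0, 0, 0, 0, 0]],
  ],
)

```text
t: 12.77
ee_pos: [0.6583, -0.0443, 0.2272]
orientation: [3.136, 0.211, 1.595]
contact_force: [-0.9, -0.3, -2.6]
finger_gap: 0.0574
finger_force: 45.0
```

```bash
python3 mon.py .24
```

```text
rim-px z pct [0.1715 0.1757 0.1767] floor px 711 z pct [0.1303 0.1319 0.1392 0.1419]
changed bowl 0
fz -3.22 [-2.84 -3.58 -3.13 -3.34]
t12.97 tilt 0.211 lip [0.6563 0.0382 0.2065]
0.24 [-0.1 -0.9 -3. ] [ 0.005 -0.029 -0.005]
```

View pics/mon.png

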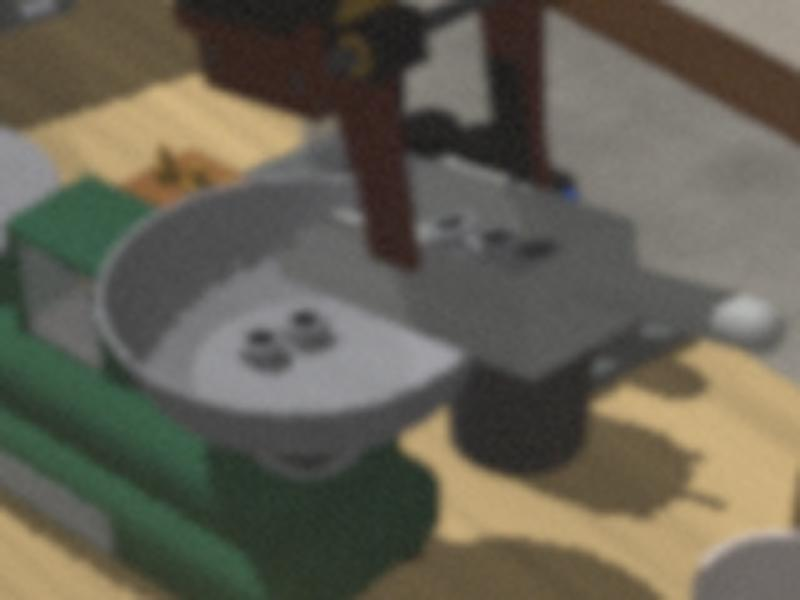

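Two nuts lie in the bowl at (265,350) and (310,328), and the bowl is still up. I'll keep going in small steps.

>>> drive_tool(
  series=[
    [[-1, 0, 0, -0.5, 0, -0.006, 0], [-1, 0, 0, -1, 0, -0.012, 0], [-1, 0, 0, -1.5, 0, -0.018, 0], [-1, 0, 0, -2, 0, -0.024, 0], [-1, 0, 0, -2, 0, -0.024, 0], [-1, 0, 0, -2, 0, -0.024, 0], [-1, 0, 0, -2, 0, -0.024, 0], [-1, 0, 0, -2, 0, -0.024, 0], [-1, 0, 0, -2, 0, -0.024, 0], [-1, 0, 0, -2, 0, -0.024, 0]],
  ],
)

```text
t: 13.8
ee_pos: [0.6583, -0.044, 0.2292]
orientation: [3.136, 0.235, 1.595]
contact_force: [0.2, 0.3, -3.3]
finger_gap: 0.0573
finger_force: 45.0
```

```bash
python3 mon.py
```

```text
rim-px z pct [0.1718 0.1757 0.1768] floor px 712 z pct [0.1301 0.1318 0.1391 0.142 ]
changed bowl 50
fz -2.77 [-4.37 -2.78 -2.04 -1.9 ]
t14.00 tilt 0.235 lip [0.6564 0.038  0.2065]
```

>>> drive_tool(
  series=[
    [[-1, 0, 0, -0.5, 0, -0.006, 0], [-1, 0, 0, -1, 0, -0.012, 0], [-1, 0, 0, -1.5, 0, -0.018, 0], [-1, 0, 0, -2, 0, -0.024, 0], [-1, 0, 0, -2, 0, -0.024, 0], [-1, 0, 0, -2, 0, -0.024, 0], [-1, 0, 0, -2, 0, -0.024, 0], [-1, 0, 0, -2, 0, -0.024, 0], [-1, 0, 0, -2, 0, -0.024, 0], [-1, 0, 0, -2, 0, -0.024, 0]],
  ],
)

```text
t: 14.83
ee_pos: [0.6583, -0.0436, 0.2311]
orientation: [3.136, 0.259, 1.595]
contact_force: [0.6, 0.6, -2.1]
finger_gap: 0.0576
finger_force: 45.0
```

```bash
python3 mon.py
```

```text
rim-px z pct [0.1522 0.1546 0.156 ] floor px 644 z pct [0.1112 0.1124 0.126  0.139 ]
changed bowl 1297
fz -2.38 [-2.09 -2.8  -1.68 -2.95]
t15.03 tilt 0.259 lip [0.6564 0.0379 0.2065]
```

The bowl has tripped: it sits 20 mm lower, on its stop. I'll level the scoop now.

>>> drive_tool(
  series=[
    [[-1, 0, 0, 0, 0, 0.04, 0], [-1, 0, 0, 0, 0, 0.09, 0], [-1, 0, 0, 0, 0, 0.15, 0], [-1, 0, 0, 0, 0, 0.21, 0], [-1, 0, 0, 0, 0, 0.27, 0], [-1, 0, 0, 0, 0, 0.33, 0], [-1, 0, 0, 0, 0, 0.37, 0], [-1, 0, 0, 0, 0, 0.38, 0], [-1, 0, 0, 0, 0, 0.38, 0], [-1, 0, 0, 0, 0, 0.38, 0]],
  ],
)

```text
t: 15.87
ee_pos: [0.6584, -0.0432, 0.2309]
orientation: [3.136, -0.12, 1.597]
contact_force: [0.6, 0.3, -3.1]
finger_gap: 0.0572
finger_force: 45.0
```

```bash
python3 mon.py; python3 g.py .635 -.11 .27 2.0 -.12 .61 -.13 .26 2.3 -.12
```

```text
rim-px z pct [0.1522 0.1544 0.1557] floor px 641 z pct [0.1111 0.1122 0.1262 0.1384]
changed bowl 535
fz -2.83 [-2.9  -2.31 -3.63 -2.46]
t16.07 tilt -0.121 lip [0.656  0.0425 0.2381]
now t16.07 [ 0.6584 -0.0422  0.2308] [ 3.136 -0.121  1.599] [-0.63  0.63  1.05  1.6  -0.68  1.31  0.58] gap 0.0577 ff 45.0 [-0.6 -0.1 -2.5]
[-61.9 -25.1 -47.1] [ 0.053  0.    -0.398]
[-82.3 -50.7 -39.6] [ 0.089  0.001 -0.696]
```

View pics/mon.png

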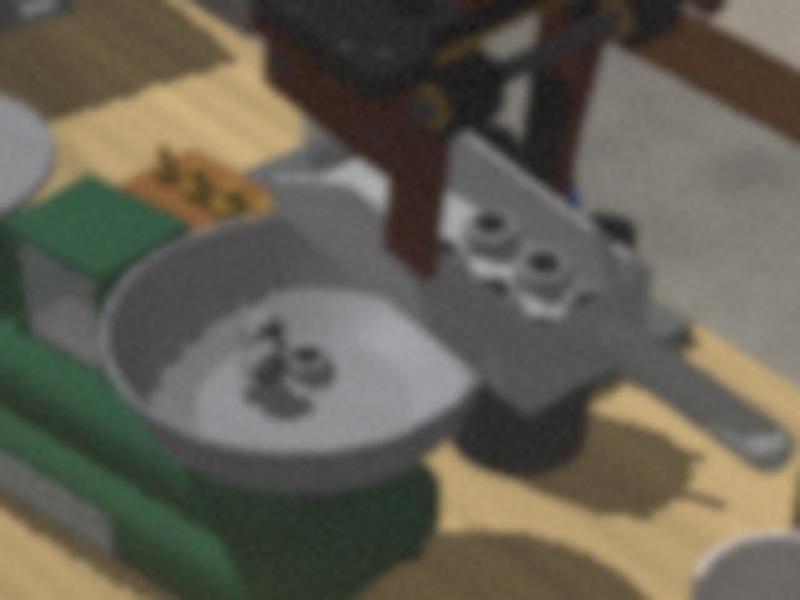

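The bowl is down with a cluster of nuts at (285,365), and nuts remain in the scoop at (490–550, 225–270). I'll carry it back the way it came.

>>> drive_tool(
  series=[
    [[-1, -3, -1, -4, 0.002, 0, -0.01], [-1, -9, -3, -10, 0.005, 0, -0.03], [-1, -17, -6, -17, 0.01, 0, -0.07], [-1, -26, -9, -24, 0.017, 0, -0.12], [-1, -35, -12, -31, 0.025, 0, -0.18], [-1, -44, -16, -37, 0.033, 0, -0.25], [-1, -52, -20, -42, 0.042, 0, -0.32], [-1, -60, -24, -46, 0.053, 0, -0.4], [-1, -66, -30, -45, 0.062, 0, -0.48], [-1, -71, -37, -43, 0.072, 0, -0.56]],
  ],
)

```text
t: 16.9
ee_pos: [0.623, -0.1221, 0.2661]
orientation: [3.14, -0.117, 2.165]
contact_force: [-0.7, -0.3, -2.9]
finger_gap: 0.0575
finger_force: 45.0
```

```bash
python3 g.py .61 -.13 .26 2.3 -.12 .575 -.18 .25 2.8 -.12 .55 -.21 .24 3.1 -.12
```

```text
now t16.90 [ 0.623  -0.1221  0.2661] [ 3.14  -0.117  2.165] [-0.46  0.55  0.94  1.54 -0.51  1.38  1.14] gap 0.0575 ff 45.0 [-0.7 -0.3 -2.9]
[  0.  -15.2   6.2] [ 0.018  0.003 -0.134]
[-22.9 -72.2  13.4] [ 0.077  0.003 -0.631]
[ -34.8 -109.7   22. ] [ 0.113  0.003 -0.929]
```

>>> drive_tool(
  series=[
    [[-1, -2, -9, 3, 0.01, 0, -0.08], [-1, -5, -18, 5, 0.02, 0, -0.16], [-1, -9, -27, 7, 0.029, 0, -0.24], [-1, -12, -36, 9, 0.039, 0, -0.32], [-1, -15, -45, 10, 0.049, 0.001, -0.4], [-1, -18, -54, 11, 0.059, 0.002, -0.48], [-1, -21, -64, 12, 0.068, 0.003, -0.56], [-1, -24, -74, 14, 0.078, 0.003, -0.64], [-1, -27, -84, 16, 0.088, 0.003, -0.72], [-1, -30, -94, 18, 0.098, 0.003, -0.8]],
  ],
)

```text
t: 17.73
ee_pos: [0.5599, -0.1968, 0.2441]
orientation: [-3.141, -0.121, 2.971]
contact_force: [0.2, -0.5, -2.5]
finger_gap: 0.0573
finger_force: 45.0
```

```bash
python3 g.py .5243 -.2443 .2 3.512 -.1 .5243 -.2443 .12 3.512 -.1
```

```text
now t17.73 [ 0.5599 -0.1968  0.2441] [-3.141 -0.121  2.971] [-0.32  0.46  0.78  1.64 -0.3   1.29  1.92] gap 0.0573 ff 45.0 [ 0.2 -0.5 -2.5]
[ 21.5 -52.8  47. ] [ 0.059 -0.021 -0.538]
[ 11.8 -52.8 126.4] [ 0.059 -0.021 -0.538]
```

>>> drive_tool(
  series=[
    [[-1, 3, -8, 5, 0.009, -0.003, -0.08], [-1, 6, -16, 12, 0.018, -0.006, -0.16], [-1, 9, -24, 20, 0.027, -0.01, -0.24], [-1, 13, -32, 29, 0.036, -0.013, -0.32], [-1, 17, -40, 38, 0.044, -0.016, -0.4], [-1, 20, -47, 47, 0.052, -0.019, -0.47], [-1, 20, -51, 60, 0.057, -0.021, -0.52], [-1, 19, -53, 73, 0.059, -0.021, -0.538], [-1, 17, -53, 84, 0.059, -0.021, -0.538], [-1, 16, -53, 92, 0.059, -0.021, -0.538]],
  ],
)

```text
t: 18.57
ee_pos: [0.5242, -0.2433, 0.1535]
orientation: [3.14, -0.1, -2.776]
contact_force: [-0.2, -0.2, -2.6]
finger_gap: 0.0578
finger_force: 45.0
```

```bash
python3 g.py .5243 -.2443 .03 3.512 -0.05  .5243 -.2443 .015 3.512 -0.0 .5243 -.2443 .006 3.512 0
```

```text
now t18.57 [ 0.5242 -0.2433  0.1535] [ 3.14  -0.1   -2.776] [-0.18  0.47  0.64  1.81 -0.24  1.03  2.48] gap 0.0578 ff 45.0 [-0.2 -0.2 -2.6]
[-12.1  -1.1 122.9] [ 0.002 -0.05  -0.005]
[-13.6  -1.1 137.9] [ 0.001 -0.1   -0.005]
[-14.5  -1.2 146.8] [ 0.001 -0.1   -0.005]
```

>>> drive_tool(
  series=[
    [[-1, -2, -1, 15, 0, -0.02, 0], [-1, -4, -1, 38, 0, -0.04, 0], [-1, -6, -1, 63, 0, -0.06, 0], [-1, -8, -1, 86, 0, -0.08, 0], [-1, -11, -1, 105, 0, -0.095, -0.005], [-1, -12, -1, 120, 0.001, -0.1, -0.005], [-1, -13, -1, 129, 0.001, -0.1, -0.005], [-1, -13, -1, 134, 0.001, -0.1, -0.005], [-1, -13.6, -1, 136, 0.001, -0.1, -0.005], [-1, -13.6, -1, 136, 0.001, -0.1, -0.005]],
  ],
)

```text
t: 19.4
ee_pos: [0.5254, -0.2436, 0.0176]
orientation: [3.142, 0.0, -2.77]
contact_force: [-0.1, -1.2, -1.9]
finger_gap: 0.0576
finger_force: 45.0
```

```bash
python3 g.py .5243 -.2443 .006 3.512 0
python3 - <<'E'
from h import *
im,d,P=cloud('side')
w=np.array([-.932,-.362]);n=np.array([.362,-.932]);D=P[...,:2]-[.5243,-.2443]
s=D@w;l=D@n
for a in (-.14,-.12,-.1,-.055,-.03,0,.02,.035,.05,.07,.08):
    q=(np.abs(s-a)<.006)&(np.abs(l)<.036)&(P[...,2]<.07)
    if q.sum()>3: print(a,q.sum(),np.percentile(P[...,2][q],[3,50,97]).round(4))
E
```

```text
now t19.40 [ 0.5254 -0.2436  0.0176] [ 3.142  0.    -2.77 ] [-0.04  0.6   0.49  1.95 -0.43  0.69  2.65] gap 0.0576 ff 45.0 [-0.1 -1.2 -1.9]
[ 1.2 -0.2 11.6] [0.    0.    0.002]
-0.14 15 [0.0455 0.0511 0.0553]
-0.055 60 [-0.0006  0.0331  0.0516]
-0.03 144 [-0.0002  0.0321  0.0509]
0 207 [0.0003 0.034  0.0613]
0.02 256 [0.     0.0248 0.0531]
0.035 274 [-0.      0.0231  0.0531]
0.05 267 [0.0003 0.0212 0.0484]
0.07 277 [0.0002 0.0178 0.0358]
0.08 425 [-0.0012  0.0144  0.0293]
```

>>> drive_tool(
  series=[
    [[-1, 1, 0, 3, 0, 0, 0], [-1, 1, 0, 6, 0, 0, 0], [-1, 1, 0, 8, 0, 0, 0], [-1, 1, 0, 10, 0, 0, 0], [-1, 1, 0, 11, 0, 0, 0], [-1, 1, 0, 11.5, 0, 0, 0], [-1, 1, 0, 11.5, 0, 0, 0], [-1, 1, 0, 11.5, 0, 0, 0], [-1, 1, 0, 11.5, 0, 0, 0], [-1, 1, 0, 11.5, 0, 0, 0]],
  ],
)

```text
t: 20.28
ee_pos: [0.5238, -0.244, 0.006]
orientation: [3.141, 0.0, -2.77]
contact_force: [-0.6, 1.0, 0.8]
finger_gap: 0.0573
finger_force: 45.0
```

>>> drive_tool(
  series=[
    [[-1, 0, 0, 0, 0, 0, 0], [-1, 0, 0, 0, 0, 0, 0], [-1, 0, 0, 0, 0, 0, 0], [0.4, 0, 0, 0, 0, 0, 0], [0.6, 0, 0, 0, 0, 0, 0], [0.8, 0, 0, 0, 0, 0, 0], [1, 0, 0, 0, 0, 0, 0], [1, 0, 0, 0, 0, 0, 0], [1, 0, 0, 0, 0, 0, 0], [1, 0, 0, 0, 0, 0, 0]],
  ],
  newtons=8,
)

```text
t: 21.12
ee_pos: [0.5238, -0.2439, 0.0058]
orientation: [3.141, -0.0, -2.77]
contact_force: [-0.7, 0.5, -0.4]
finger_gap: 0.0878
finger_force: 0.0
```

>>> drive_tool(
  series=[
    [[1, 0, 0, 0, 0, 0, 0], [1, 0, 0, 0, 0, 0, 0], [1, 0, 0, -10, 0, 0, 0], [1, 0, 0, -30, 0, 0, 0], [1, 0, 0, -60, 0, 0, 0], [1, 0, 0, -95, 0, 0, 0], [1, 0, 0, -130, 0, 0, 0], [1, 0, 0, -165, 0, 0, 0], [1, 0, 0, -200, 0, 0, 0], [1, 0, 0, -220, 0, 0, 0]],
  ],
)

```text
t: 21.95
ee_pos: [0.5247, -0.2451, 0.2306]
orientation: [-3.139, 0.004, -2.771]
contact_force: [0.6, -1.0, -0.2]
finger_gap: 0.0879
finger_force: 0.0
```

>>> drive_tool(
  series=[
    [[1, 0, 0, 0, 0, 0, 0], [1, 0, 0, 0, 0, 0, 0], [1, 0, 0, 0, 0, 0, 0], [1, 0, 0, 0, 0, 0, 0], [1, 0, 0, 0, 0, 0, 0], [1, 0, 0, 0, 0, 0, 0], [1, 0, 0, 0, 0, 0, 0], [1, 0, 0, 0, 0, 0, 0], [1, 0, 0, 0, 0, 0, 0], [1, 0, 0, 0, 0, 0, 0]],
  ],
)

```text
t: 22.78
ee_pos: [0.5238, -0.244, 0.2258]
orientation: [3.141, -0.0, -2.77]
contact_force: [0.1, -0.1, -0.7]
finger_gap: 0.088
finger_force: 0.0
```

```bash
python3 mon.py; python3 g.py; python3 -c "
from h import *
im,d,P=cloud('side'); save(cv2.resize(im[100:370,150:500],(770,594)),'end.png')"
```

```text
rim-px z pct [0.1522 0.1546 0.1559] floor px 185 z pct [0.1112 0.1122 0.1282 0.1383]
changed bowl 2607
fz 0.29 [ 0.12  0.29 -0.01  0.76]
t22.98 tilt -0.000 lip [ 0.4447 -0.2749  0.2229]
now t22.98 [ 0.5239 -0.244   0.2259] [ 3.141 -0.    -2.77 ] [-0.18  0.33  0.65  1.79 -0.23  1.09  2.49] gap 0.0880 ff 0.0 [ 0.1 -0.5  0.8]
```

View pics/end.png

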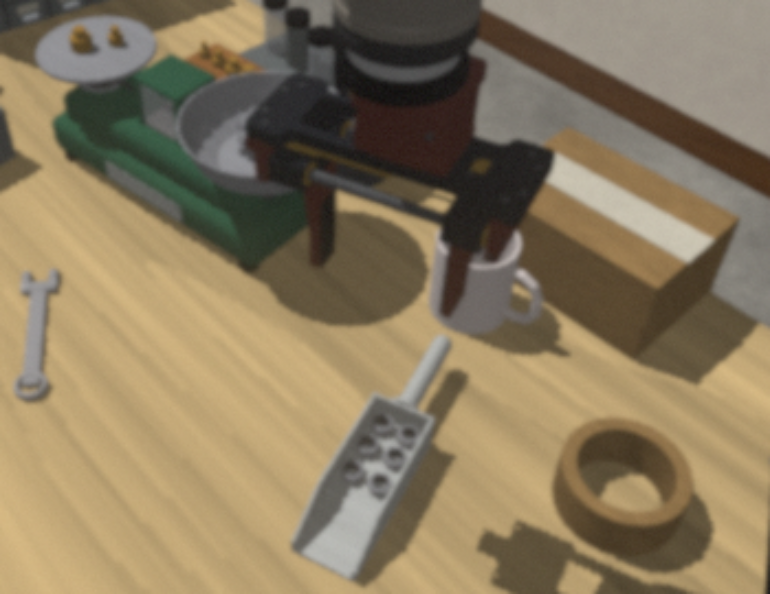

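The scoop stands flat at about (370,480) with six nuts left in it. The bowl is down, nothing has spilled, and the mug, tape and wrench have not moved.

```bash
python3 -c "
from rig import robot
print(robot.sign_off())"
```

```text
the job is handed in; nothing more can be done
None
```

The job is done and handed in at about 23 s: four nuts tripped the bowl onto its stop, and the scoop stands flat where it started with six nuts left in it, with nothing spilled and no bystander moved.

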